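# Dispense a dishwasher tablet and take it up in the tongs

## Robot

A 7-joint arm with a two-finger parallel gripper is mounted at the origin on the work surface. World frame = base frame: x ahead of the robot, y to its left, z up, the work surface at z = 0. Lengths are in m, angles in degrees, forces in N, time in s.
With the tool pointing down it reaches from about 0.35 to 0.9 m from the base axis. Payload 8.1 kg.
Tool frame: the origin (TCP) lies between the finger pads; the fingertips stand 11 mm ahead of it and the grasp point (between the pads) lies 8 mm behind it; z points along the fingers, x is the direction in which the jaws open and shut, and the axes are right-handed (so a half turn about z gives the same grasp; the last joint's range is limited). The gripper opens to 85 mm and grips with 20 to 120 N. Pads are 22 mm wide; open, the fingers measure 114 mm over their backs; the gripper's body (76 mm by 85 mm) begins 54 mm behind the grasp point. The pads swing forward as they close: fully open they stand 13 mm farther back than shut.
Start: joints at [-78.931, 24.895, 1.432, 90.138, -0.665, 64.973, -4.303], TCP at [0.182, 0.598, 0.242] pointing down, gripper open.
Joint ranges: [-149.89, 149.89], [-25.12, 119.58], [-72.63, 75.52], [4.76, 147.25], [-75.54, 255.54], [6.69, 114.76], [-157.13, 157.13]. Speed limits (degrees/s): [127.2, 127.2, 172.46, 172.46, 180, 180, 180].

## Interface

Orientations are given as [roll, pitch, yaw] about the fixed x, y, z axes, in that order (R = Rz(yaw) Ry(pitch) Rx(roll)).
In Python, from rig import move_to, move_linear, movej, move_gripper, hold, inverse_kinematics, get_state, snapshot, Unreachable, sign_off gives the robot as it stands. Calls block until the motion is done:
- move_to(position, orientation): joint-space move of the TCP to a pose.
- move_linear(position, frame=None, feed=0.15, until_force=None): straight line of the TCP; frame=None keeps the orientation; feed is the mean speed in m/s. With until_force (N) it stops when the force on the tool has changed by that much, and returns True; else False.
- movej(angles): joint-space move.
- move_gripper(opening): opening from 0.0 (shut) to 1.0 (fully open); the grip force is fixed at half the most; returns when the fingers have stopped.
- hold(seconds).
- inverse_kinematics(position, orientation): joint angles nearest the present ones, or None.
- get_state(): the state.
- snapshot(name): name is "side" or "top"; returns a dict with "image" (480x640x3 uint8, red, green, blue), "camera_matrix" (3x3 intrinsics, pixels), "R" (3x3) and "t" (3): a world point X has camera coordinates R X + t. Camera axes: x right, y down, z forward; pixel columns grow to the right and rows downward; lengths in m; the calibration is good to about 2 mm. A picture is of the moment at which its call begins. There is no depth.
A pose or a line that the arm cannot do raises Unreachable and nothing moves.
- sign_off(): hands the job in, once; it reports no verdict.
The state is a dict: "clock": time; "q": joint angles; "dq": joint speeds; "effort": joint torques, N m; "tcp_pos": TCP position; "tool_rot": TCP orientation; "ft_force": force on the tool from outside, world axes, zero at the start; "moment": the same for the moment, N m; "width": opening from 0.0 (shut) to 1.0 (fully open).
Only numpy, scipy, OpenCV 4.12 (cv2) and the standard library are available. Lean on these libraries where they do the work, as an engineer would, in place of code of your own. Each camera call takes 0.05 s, during which the arm holds its last target. There are 200 camera calls.

## Task

Get one dishwasher tablet ready for the machine without handling it: twist the knob on top of the grey tablet dispenser clockwise to its stop and let it spring back, so that the tablet comes out on the lip. Then pick up the tongs, close them on that tablet and lift it clear, and finish still holding it up in the tongs' jaws, more than 12 cm above the worktop; never touch the tablet with the gripper, take only one, and leave the other things where they are.

Things in the scene. Friction and masses are not known exactly. Their poses are not given: they have to be found in the camera images.
- dispenser: Grey plastic tablet dispenser, fixed; its front looks along its -x. Origin on the worktop under the front face of the clear upright tablet magazine. Housing x 0 to 98, y -88 to +24 mm: base 36 mm high, magazine (y -20 to +18, x 0 to 46) and, at its -y side, the drive tower about 100 mm high. Turning the knob pushes the lowest tablet onto the lip; when it springs back the next drops down.
- knob (a joint): Turn of the black knob on the dispenser's tower, rad: 0 at rest, 1.3 at its stop, growing clockwise seen from above. A spring (0.05 N m at rest, 0.20 N m at the stop) turns it back to 0 in about a second when it is let go.
- knob_grip (a point): On the knob's upright axis at grip height, 124 mm above the worktop, 50 mm behind the dispenser's front face, 50 mm to its -y side. Bar grip 44 mm long, 13 mm thick, from 108 to 136 mm above the worktop, on a 46 mm round skirt; the point's x axis runs along the bar, at rest along the dispenser's x.
- lip (a point): Where the centre of a delivered tablet's underside comes to rest: on the lip, a tongue 20 mm wide and 48 mm long sticking out of the dispenser's front, its top 36 mm above the worktop, with a 3 mm upturn at its end. Axes as the dispenser's. The tablet's 36 mm length lies along x, its long sides stand 3 mm out past the lip. Nothing else stands beside or before the lip.
- magazine (a point): Centre of the magazine's floor, 36 mm above the worktop, 22 mm behind the front face; axes as the dispenser's. The tablets lie here in a stack.
- tablet_1: Pressed dishwasher tablet, a plain block 36 x 26 x 16 mm (x, y, z) of an off-white and a pale blue layer, 20 g; the lowest of the three in the magazine, which is the one that comes out. Origin: centre of its underside.
- tablet_2: Second tablet of the stack, alike. It stays in the magazine and drops to its floor.
- tablet_3: Topmost tablet of the stack, alike. It stays in the magazine.
- tongs: Sprung steel tongs lying flat, a V hinged at the pivot, jaws to +x; 195 mm from pivot to jaw ends, 24 mm high, about 100 g. Origin: underside, at the balance point between the grips, 90 mm ahead of the pivot; x is the centre line when open. The body is the left (+y) arm. Open: 50 mm over the grips, 65 mm between the jaws. Grips at 40 mm: jaws 46 mm apart; at 30 mm: jaws 26 mm, faces parallel.
- tongs_arm: The right (-y) arm of the tongs; origin on the underside at the pivot. The tongs' spring holds them open against a stop; pressing the grips together takes about 3 N open, 5 N with the jaws 26 mm apart, 6 N shut, so they can be carried half open in a gripper held at, say, 40 mm.
- tongs_pivot (a point): On the tongs' pivot axis, 12 mm above their underside. A 24 mm wire loop trails behind it.
- grip_left (a point): Middle of the outer face of the left arm's black rubber grip (50 mm long, 24 mm high), 12 mm above the tongs' underside.
- grip_right (a point): The same on the right arm.
- jaw_left (a point): On the inner face of the left jaw (a 35 mm long, 24 mm high flat steel plate at the arm's end), 12 mm above the tongs' underside and 17 mm back from the end of the jaw.
- jaw_right (a point): The same on the right jaw.
- torch: Red torch lying on its side, 170 mm long (along its x), 42 mm thick. Bystander; one of it and the tongs lies left, the other right. Origin: underside, mid length.
- jar: Clear glass jar with a clamp lid, 100 mm across, 132 mm high, full of pegs. Bystander. Origin: centre of its underside.
- spray_bottle: White spray bottle with a grey head, 76 mm across, 202 mm high. Bystander. Origin: centre of its underside.
- measuring_cup: Clear measuring cup with a handle, 72 mm across, 75 mm high. Bystander.
- scrub_brush: Cleaning brush lying along its x. Bystander.

How it is judged (in metres and radians):
On the way, in this order (a step that is already met when the one before it is completed fails the run):
1. the knob is twisted clockwise to its stop (value of joint knob above 1.22 rad), for 0.05 s.
2. the knob is let go and has sprung back, and the tablet lies out on the lip (value of joint knob below 0.1 rad and contact force between the arm and dispenser below 0.05 N and x of tablet_1 in the frame of dispenser below -0.018 m and distance between tablet_1 and lip below 0.015 m), for 0.2 s.
3. the tablet is lifted off the lip in the jaws of the tongs (height (world z) of tablet_1 above 0.06 m and contact force between tablet_1 and tongs_arm above 1 N and contact force between tablet_1 and dispenser below 0.05 N), for 0.2 s.
At the end, for the whole second after the job is handed in: Ends holding: tablet_1 over 12 cm up, still (under 3 cm/s), squeezed by the tongs' jaws (over 1 N), tongs in the fingers, neither touching the dispenser, gripper not touching the tablet; knob back at rest (under 0.1 rad); the other two tablets still in the magazine (height (world z) of tablet_1 above 0.12 m and contact force between tablet_1 and tongs_arm above 1 N and contact force between tongs and the fingers above 1 N and contact force between tablet_1 and the arm below 0.05 N and contact force between each of tablet_1, tongs and dispenser below 0.05 N and linear speed of tablet_1 below 0.03 m/s and value of joint knob below 0.1 rad and distance between tablet_2 and magazine below 0.012 m and distance between tablet_3 and magazine below 0.028 m); the arm keeps its last pose, push and grip.
It fails at once if the gripper or arm touches the tablet (contact force between tablet_1 and the arm above 0.2 N).
It fails at once if a bystander is moved more than 3 cm (distance of any of torch, jar, spray_bottle, measuring_cup, scrub_brush from where it was at the start of the episode above 0.03 m).
It also fails if it takes over 58 s, if anything falls off the work surface, if the arm or the gripper's body presses on something with over 40 N, if the wrist force passes 120 N, or if a joint passes its speed limit or range.

## Working session

There is one attempt and no reset: what is moved stays moved. The work goes in short steps, each a Python script; the robot and the scene stay as the last script left them, time stands still between calls to the robot, and variables do not carry over. Pictures are saved under pics/ and viewed, about 8 in all and at most 12, crops included, and the job is handed in when it is done.

```bash
ls; mkdir -p pics
python3 - <<'E'
from rig import *
import cv2,numpy as np
for n in("side","top"):
    s=snapshot(n);cv2.imwrite(f"pics/{n}0.png",s["image"][:,:,::-1]);np.savez(f"{n}0.npz",**s)
    print(n,s["camera_matrix"].tolist(),s["R"].round(4).tolist(),s["t"])
    print(-s["R"].T@s["t"])
print(get_state())
E
```

```text
pics
side [[576.7353499014523, 0.0, 326.22079500312947], [0.0, 576.7353499014523, 240.54556224131557], [0.0, 0.0, 1.0]] [[0.8655, -0.5006, 0.018], [-0.2508, -0.4641, -0.8495], [0.4336, 0.7308, -0.5272]] [-0.48315536  0.24588958  1.46172704]
[-0.15397512 -1.19591823  0.98823984]
top [[575.5054352514634, 0.0, 319.86821092787295], [0.0, 575.5054352514634, 235.13082296046593], [0.0, 0.0, 1.0]] [[0.0204, -0.9998, 0.0069], [-0.9865, -0.0212, -0.1624], [0.1625, -0.0035, -0.9867]] [-0.0128051   0.55539207  1.69254792]
[0.27318336 0.00487008 1.76030961]
{'clock': 0.1, 'q': array([-78.92962016,  24.93312296,   1.43045574,  90.1844137 ,
        -0.66318665,  64.97338327,  -4.3028472 ]), 'dq': array([-0.01251541, -0.12154985,  0.03546193, -0.08087985,  0.01300972,
        0.03898451, -0.01448371]), 'effort': array([ 2.39461719e-03, -6.71758389e+01,  1.02807127e+00, -3.16904855e+01,
        1.58458849e-02,  7.18485739e-03,  1.96678224e-05]), 'tcp_pos': array([0.18212341, 0.59741337, 0.24159362]), 'tool_rot': array([1.79991351e+02, 8.21896980e-02, 7.30481487e+01]), 'ft_force': array([0.86993701, 0.25476642, 0.29699097]), 'moment': array([-0.01928198, -0.00519331,  0.02335845]), 'width': 1.0016792655348068}
```

View pics/side0.png

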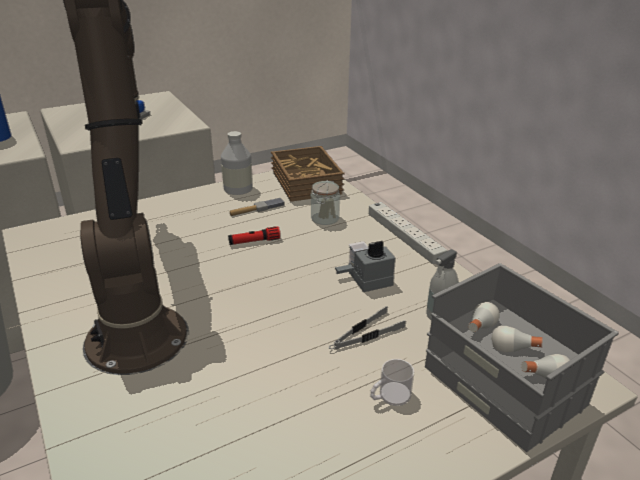

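View pics/top0.png

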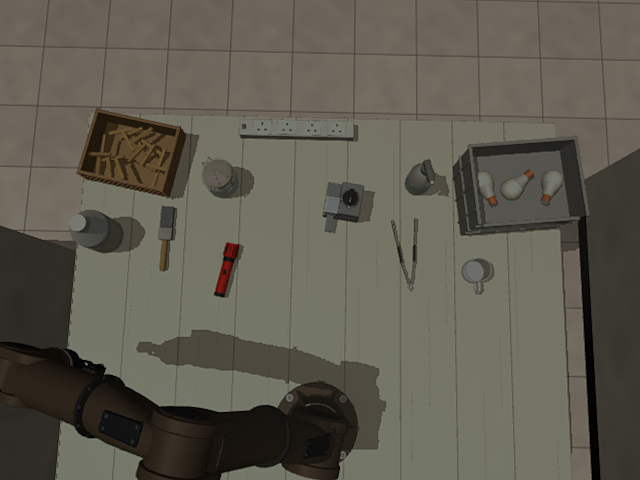

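The pictures show the dispenser at about (342,203) in the top view, with the knob at (350,197). The tongs are at (408,255), with pivot near (410,285) and jaws towards +x. In the side view the dispenser is at (372,265) and the tongs at (370,328). I'll zoom both into one picture.

Run:
```python
import cv2,numpy as np
t=cv2.imread("pics/top0.png")[170:300,310:440];s=cv2.imread("pics/side0.png")[230:360,310:420]
a=cv2.resize(t,None,fx=4.6,fy=4.6,interpolation=cv2.INTER_CUBIC)[:598,:420]
t1=cv2.resize(cv2.imread("pics/top0.png")[172:242,312:382],(400,400),interpolation=cv2.INTER_CUBIC)
t2=cv2.resize(cv2.imread("pics/top0.png")[210:300,375:435],(400,600),interpolation=cv2.INTER_CUBIC)
s1=np.zeros((200,400,3),np.uint8); s1[:]=cv2.resize(cv2.imread("pics/side0.png")[235:290,325:435],(400,200))
cv2.imwrite("pics/zoom.png",cv2.convertScaleAbs(np.hstack([np.vstack([t1,s1]),t2]),alpha=1.5))
```

```text
(no output)
```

View pics/zoom.png

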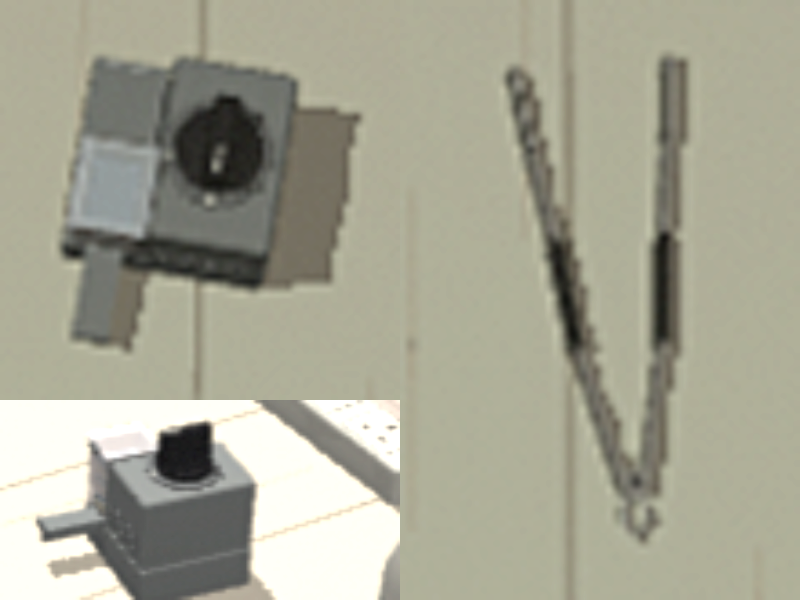

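```bash
cat > h.py <<'E'
import numpy as np,cv2
from scipy.optimize import least_squares
def load(n): return dict(np.load(n))
def ray(s,u,v,z):
    d=s["R"].T@np.linalg.inv(s["camera_matrix"])@[u,v,1.]; c=-s["R"].T@s["t"]
    return c+d*(z-c[2])/d[2]
def proj(s,X):
    p=(np.atleast_2d(X)@s["R"].T+s["t"])@s["camera_matrix"].T; return p[:,:2]/p[:,2:]
def rz(a): c,s=np.cos(a),np.sin(a); return np.array([[c,-s,0],[s,c,0],[0,0,1.]])
E
python3 - <<'E'
from h import *
t=load("top0.npz");s=load("side0.npz")
a=lambda x,y,z:ray(t,312+x/5.714-.4,172+y/5.714-.4,z)
print("disp")
for n,x,y,z in[("knob axis skirt",215,155,.106),("tower FR",264,250,.1),("tower BR",298,78,.1),("tower BL",175,58,.1),("tower FL",134,238,.1),("lip endL",72,342,.036),("lip endR",106,348,.036),("lip baseL",84,250,.036),("lip baseR",124,255,.036)]:
    print(n,a(x,y,z).round(4))
b=lambda x,y,z:ray(t,375+(x-400)/6.667-.4,210+y/6.667-.4,z)
print("tongs")
for n,x,y in[("pivot",637,487),("gL",565,292),("gR",662,288),("jL",517,75),("jR",673,62)]: print(n,b(x,y,.024).round(4))
for n,u,v,z in[("bottleTop",85,224,.2),("jar",222,176,.12),("torch",227,270,.03),("cup",477,270,.05),("grey thing",420,180,.15)]: print(n,ray(t,u,v,z).round(3))
E
```

```text
disp
knob axis skirt [ 0.6561 -0.0852  0.106 ]
tower FR [ 0.6079 -0.1113  0.1   ]
tower BR [ 0.6993 -0.1281  0.1   ]
tower BL [ 0.7086 -0.0641  0.1   ]
tower FL [ 0.6128 -0.0443  0.1   ]
lip endL [ 0.5687 -0.0141  0.036 ]
lip endR [ 0.5659 -0.0323  0.036 ]
lip baseL [ 0.6187 -0.0196  0.036 ]
lip baseR [ 0.6165 -0.041   0.036 ]
tongs
pivot [ 0.4195 -0.2768  0.024 ]
gL [ 0.5079 -0.2443  0.024 ]
gR [ 0.5107 -0.2887  0.024 ]
jL [ 0.6083 -0.2224  0.024 ]
jR [ 0.616  -0.2944  0.024 ]
bottleTop [0.547 0.645 0.2  ]
jar [0.713 0.29  0.12 ]
torch [0.446 0.276 0.03 ]
cup [ 0.459 -0.473  0.05 ]
grey thing [ 0.706 -0.286  0.15 ]
```

Run:
```python
from h import *
M=np.array([[.6561,-.0852],[.6079,-.1113],[.6993,-.1281],[.7086,-.0641],[.6128,-.0443],[.5687,-.0141],[.5659,-.0323]])
def f(p):
    x,y,a,yr,yl,xf,xb=p
    P=np.array([[.05,-.05],[xf,yr],[xb,yr],[xb,yl],[xf,yl],[-.048,.01],[-.048,-.01]])
    return ((P@rz(a)[:2,:2].T+[x,y])-M).ravel()
r=least_squares(f,[.617,-.03,-.16,-.088,-.02,0,.098]);print(r.x.round(4),np.degrees(r.x[2]));print((r.fun*1e3).reshape(-1,2).round(1))
x,y,a=r.x[:3]
D=lambda p:(rz(a)@p+[x,y,0])
K=D([.05,-.05,.124]);print(K,D([-.026,0,.036]))
np.save("disp.npy",[x,y,a])
# check in side view
s=load("side0.npz");print(proj(s,[D([.05,-.05,.136]),D([-.048,0,.036]),D([0,-.088,0])]))
from rig import *
q0=get_state()["q"];print(q0)
for dy in(90,-90):
  for d in(0,-77):
    print(dy,d,inverse_kinematics([K[0],K[1],.12],[180,0,np.degrees(a)+dy+d]))
```

```text
[ 0.6146 -0.0298 -0.1552 -0.0828 -0.017   0.0032  0.0985] -8.893222363093445
[[ 0.2 -1.7]
 [-2.9 -0.8]
 [-0.2  1.3]
 [ 0.7  2.3]
 [ 2.4 -2.8]
 [ 0.   1.6]
 [-0.2  0.1]]
[ 0.65629479 -0.08689938  0.124     ] [ 0.58893812 -0.02575137  0.036     ]
[[373.05144236 242.73278465]
 [332.97989262 269.32320636]
 [359.85062647 293.1601226 ]]
[-78.92962016  24.93312296   1.43045574  90.1844137   -0.66318665
  64.97338327  -4.3028472 ]
90 0 [-15.61488939  37.05766612  29.35787664  93.87139408 -21.22405408
  54.69638611 102.31648987]
90 -77 [-20.61475869  39.05606075  38.02267912  94.32293209 -27.77481488
  56.39407799  31.00924534]
-90 0 [-25.91161896  42.31640596  48.11419879  94.77843072 -35.62492819
  59.36867985 -65.2406416 ]
-90 -77 [ -33.0746065    50.75850102   65.55093739   95.34954712  -49.6039774
   67.78216839 -130.71467893]
```

Run:
```python
from h import *
x,y,a=np.load("disp.npy");D=lambda p:(rz(a)@p+[x,y,0])
s=load("side0.npz");t=load("top0.npz")
def zoom(sn,u0,v0,w,hh,k,pts):
    c=cv2.convertScaleAbs(cv2.resize(sn["image"][v0:v0+hh,u0:u0+w,::-1],None,fx=k,fy=k,interpolation=cv2.INTER_CUBIC),alpha=1.4)
    for p in proj(sn,pts): cv2.circle(c,tuple(int(i) for i in ((p-[u0,v0]+.5)*k)),3,(0,0,255),-1)
    return c
P=[D(p) for p in([.072,-.05,.136],[.028,-.05,.136],[-.048,.01,.036],[-.048,-.01,.036],[0,-.088,0],[0,-.088,.036],[.098,-.088,.036],[0,.024,.036])]
cv2.imwrite("pics/z2.png",np.vstack([zoom(s,330,235,70,60,7,P)[:,:490],]))
A=zoom(s,330,235,70,60,5,P)
B=zoom(t,315,175,55,60,5,P);cv2.imwrite("pics/z2.png",np.hstack([A,B]))
for n,sn,(u0,v0,u1,v1) in(("side",s,(355,235,395,262)),("top",t,(335,180,368,212))):
    g=sn["image"][v0:v1,u0:u1].max(2);m=(g<40).astype(np.uint8)
    l,_,st,ce=cv2.connectedComponentsWithStats(m);i=1+st[1:,4].argmax();print(n,st[i],st[i][:2]+[u0,v0],ce[i]+[u0,v0])
```

```text
side [ 13   7  15  16 186] [368 242] [375.55376344 249.66666667]
top [  8   9  15  17 180] [343 189] [350.15555556 197.07777778]
```

View pics/z2.png

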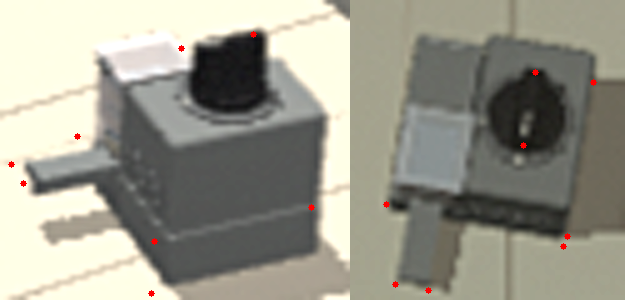

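The side zoom shows my markers about 3 px left of the lip and base corners, while the top view agrees to 1 px. I'll fit both views together.

Run:
```python
from h import *
s=load("side0.npz");t=load("top0.npz")
S=[((-.048,.01,.038),27,160),((-.048,-.01,.038),35,183),((0,-.088,0),165,283),((.098,-.088,0),316,250),((.05,-.05,.136),231,38)]
T=[((-.048,.01,.038),398-350,285),((-.048,-.01,.038),437-350,292),((0,-.088,.036),566-350,236),((.05,-.05,.115),(350.65-315)*5,(197.6-175)*5),((.072,-.05,.136),535-350,70)]
PS=np.array([p[0] for p in S]);PT=np.array([p[0] for p in T])
us=np.array([[p[1]/5-.5+330,p[2]/5-.5+235] for p in S]);ut=np.array([[p[1]/5-.5+315,p[2]/5-.5+175] for p in T])
def mk(use):
    def f(p):
        W=lambda P:P@rz(p[2]).T+[p[0],p[1],0]
        r=[]
        if 's' in use:r.append(proj(s,W(PS))-us)
        if 't' in use:r.append(proj(t,W(PT))-ut)
        return np.vstack(r).ravel()
    return f
for use in("t","s","st"):
    r=least_squares(mk(use),[.615,-.03,-.155]);print(use,r.x.round(4),np.degrees(r.x[2]).round(2),r.fun.reshape(-1,2).round(1).tolist())
x,y,a=r.x;np.save("disp.npy",r.x);print("knob",rz(a)@[.05,-.05,0]+[x,y,0])
# tongs in side view
P=[[.4195,-.2768,.024],[.5079,-.2443,.024],[.5107,-.2887,.024],[.6083,-.2224,.024],[.616,-.2944,.024]]
pp=proj(s,P);u0,v0=320,295
c=cv2.convertScaleAbs(cv2.resize(s["image"][v0:v0+65,u0:u0+95,::-1],None,fx=7,fy=7,interpolation=cv2.INTER_CUBIC),alpha=1.2)
for p in pp: cv2.circle(c,tuple(int(i) for i in ((p-[u0,v0]+.5)*7)),3,(0,0,255),-1)
cv2.imwrite("pics/z3.png",c)
```

```text
t [ 0.6141 -0.0309 -0.128 ] -7.34 [[0.3, 0.1], [-0.9, -0.3], [0.8, -0.6], [-0.2, 0.5], [-0.0, 0.2]]
s [ 0.622  -0.0296 -0.1234] -7.07 [[-0.9, -0.0], [0.2, -1.0], [0.4, 1.1], [0.5, 0.2], [-0.2, -0.5]]
st [ 0.6174 -0.0314 -0.1229] -7.04 [[-2.0, 0.7], [-0.8, -0.2], [-0.6, 1.9], [-0.4, 0.9], [-1.2, 0.3], [0.6, -0.9], [-0.7, -1.3], [1.0, -1.7], [-0.0, -0.6], [0.0, -1.0]]
knob [ 0.66085128 -0.08718282  0.        ]
```

View pics/z3.png

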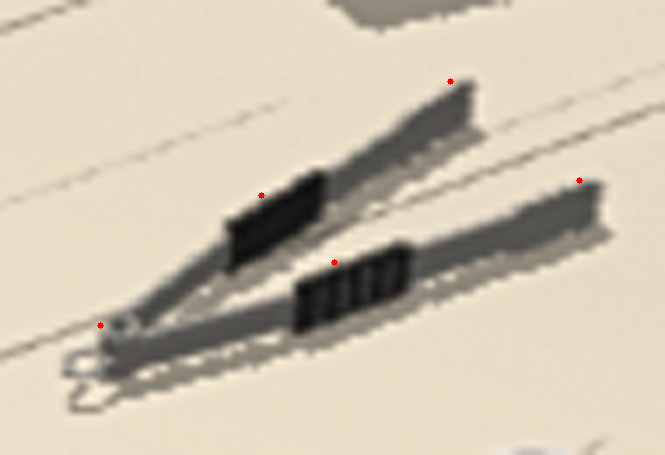

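The side view puts the tongs about 3 px right of my top-view markers, the same offset as at the dispenser. That looks like a camera bias of a few mm in x. I'll hover over the knob, with the known TCP as reference, and look once.

```bash
cat >> h.py <<'E'
def zoom(sn,u0,v0,w,hh,k,pts,al=1.3):
    c=cv2.convertScaleAbs(cv2.resize(np.ascontiguousarray(sn["image"][v0:v0+hh,u0:u0+w,::-1]),None,fx=k,fy=k,interpolation=cv2.INTER_CUBIC),alpha=al)
    for p in proj(sn,pts): cv2.circle(c,tuple(int(i) for i in ((p-[u0,v0]+.5)*k)),2,(0,0,255),-1)
    return c
E
python3 - <<'E'
from h import *
from rig import *
K=[.6595,-.087];yaw=-8+90
move_to([K[0],K[1],.24],[180,0,yaw]);print(get_state()["clock"])
move_gripper(.5)
move_linear([K[0],K[1],.155],feed=.15)
st=get_state();print(st["clock"],st["tcp_pos"],st["tool_rot"],st["width"])
s=snapshot("side");t=snapshot("top")
tc=st["tcp_pos"];P=[tc,tc+[0,0,-.011]]
cv2.imwrite("pics/z4.png",np.hstack([zoom(s,330,200,80,100,5,P),zoom(t,315,165,75,100,5,P)]))
E
```

```text
3.0333
4.2417 [ 0.65998072 -0.08735136  0.15575692] [1.79941882e+02 1.54347826e-02 8.19906788e+01] 0.5008963110914282
```

View pics/z4.png

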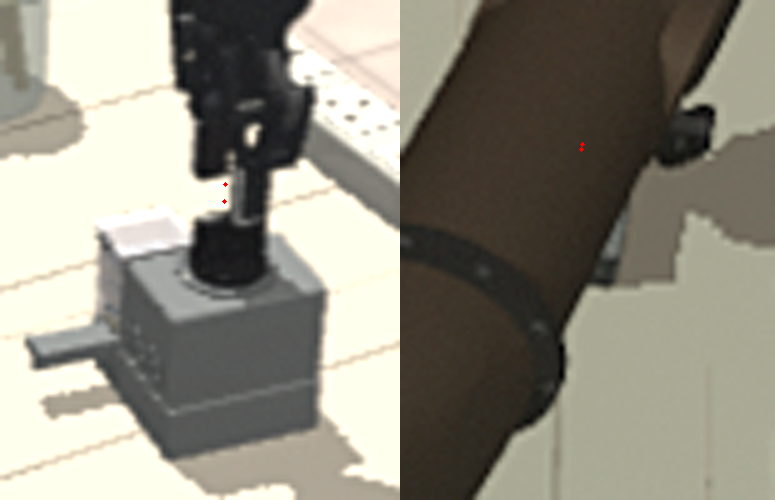

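The gripper appears within about 1 px of its projected place, and the bar sits within about 2 mm of the gripper's axis. So the joint fit holds, and I'll go down and twist.

Run:
```python
from h import *
from rig import *
K=[.661,-.087]
print(move_linear([K[0],K[1],.120],feed=.1,until_force=8))
move_gripper(.22)
def show(n):
    s=get_state();print(n,round(s["clock"],2),s["tcp_pos"].round(4),"yaw",s["tool_rot"][2].round(1),"F",s["ft_force"].round(1),"M",s["moment"].round(2),"w",round(s["width"],3),"q7",s["q"][6].round(1));return s
s=show("closed")
q=np.array(s["q"]);
for d in(40,70,76,80,83,86,89,92,95):
    p=q.copy();p[6]-=d;movej(p);s=show(d)
    if abs(s["moment"][2])>1.0: print("stop");break
```

```text
False
closed 5.2 [ 0.6611 -0.087   0.1203] yaw 82.0 F [0.9 0.4 0.3] M [-0.    0.06 -0.02] w 0.219 q7 107.3
40 5.91 [ 0.6612 -0.0866  0.1203] yaw 42.2 F [ 1.7  1.3 -2. ] M [ 0.32 -0.19  0.11] w 0.218 q7 67.5
70 6.47 [ 0.6617 -0.0861  0.1203] yaw 12.3 F [ 3.9  3.9 -3.4] M [ 0.76 -0.81  0.18] w 0.221 q7 37.6
76 6.72 [ 0.6618 -0.0861  0.1203] yaw 6.3 F [ 4.6  4.  -4.5] M [ 0.83 -0.91  0.16] w 0.222 q7 31.6
80 6.97 [ 0.6619 -0.0861  0.1204] yaw 2.3 F [ 5.   4.  -4.4] M [ 0.87 -0.99  0.16] w 0.216 q7 27.6
83 7.22 [ 0.6619 -0.086   0.1203] yaw -0.7 F [ 5.9  4.  -4.5] M [ 0.83 -1.02  0.23] w 0.223 q7 24.6
86 7.47 [ 0.662  -0.086   0.1204] yaw -3.7 F [ 5.2  3.8 -2.9] M [ 0.78 -1.11  0.15] w 0.219 q7 21.6
89 7.72 [ 0.6621 -0.0859  0.1203] yaw -6.7 F [ 4.9  4.2 -4.4] M [ 0.91 -1.13  0.19] w 0.219 q7 18.6
92 7.97 [ 0.6622 -0.0859  0.1203] yaw -9.7 F [ 5.6  3.6 -5.3] M [ 0.77 -1.18  0.54] w 0.219 q7 15.6
95 8.22 [ 0.6621 -0.0853  0.1204] yaw -12.6 F [ 4.6  5.2 -3. ] M [ 1.04 -1.    1.02] w 0.225 q7 12.6
stop
```

Moment jumped from 0.2 to 1.0 N m, so the stop is reached. I'll release, lift clear, and move to above the tongs for the next look.

Run:
```python
from h import *
from rig import *
hold(.1)
move_gripper(.75)
s=get_state();p=s["tcp_pos"]
move_linear([p[0],p[1],.20],feed=.15)
G=np.array([.512,-.268]);ty=5.8
for d in(90,-90): print(d,inverse_kinematics([G[0],G[1],.10],[180,0,ty+d]),inverse_kinematics([.45,-.01,.10],[180,0,-8+d]))
move_to([G[0],G[1],.10],[180,0,ty+90])
s=get_state();print(s["clock"],s["tcp_pos"],s["ft_force"],s["q"])
S=snapshot("side");T=snapshot("top");np.savez("side1.npz",**S);np.savez("top1.npz",**T)
tc=s["tcp_pos"]
x,y,a=np.load("disp.npy");L=rz(a)@[-.026,0,.052]+[x,y,0]
pts=[tc+[0,0,-.011],L,[.5112,-.2443,.024],[.514,-.2887,.024]]
cv2.imwrite("pics/z5.png",np.hstack([zoom(S,320,225,100,130,4,pts,1.0),zoom(T,315,165,100,130,4,pts,1.1)]))
```

```text
90 [ 15.81391539  29.47561044   9.13970753 106.3151062   -6.37971252
  44.69978773 124.13094028] [-16.48469233  20.00802732  13.77613102 124.00466173  -7.82182488
  36.77546538  84.76809859]
-90 [-11.04249313  37.94994881  50.75713297 108.51726214 -37.34583094
  51.73267318 -25.95681304] [-48.32793098  30.30137297  59.6715051  126.17865765 -38.55028289
  44.33146319 -60.76561726]
11.25 [ 0.51225646 -0.2676469   0.09983149] [-0.23983538  0.23825662  0.26975403] [ 15.78256575  29.49891667   9.13394701 106.30251142  -6.39272135
  44.70103483 124.08123219]
```

View pics/z5.png

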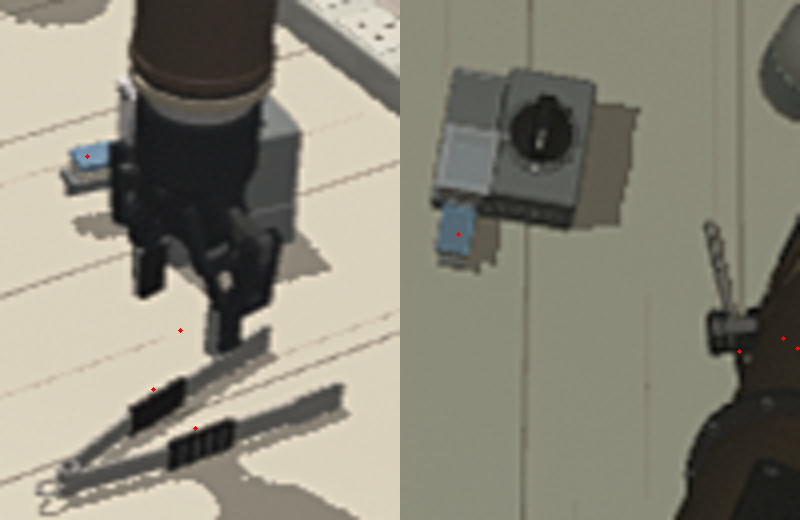

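The tablet lies on the lip (top view (458,232), its blue top visible), the knob is back, and the gripper straddles the tongs' grips. Next, grasp the tongs.

Run:
```python
from h import *
from rig import *
def show(n):
    s=get_state();print(n,round(s["clock"],2),s["tcp_pos"].round(4),"F",s["ft_force"].round(1),"M",s["moment"].round(2),"w",round(s["width"],3));return s
T=load("top1.npz");x,y,a=np.load("disp.npy")
im=T["image"].astype(int);m=((im[:,:,2]-im[:,:,0])>25).astype(np.uint8);m[:, :310]=0;m[:,360:]=0
l,_,st,ce=cv2.connectedComponentsWithStats(m);i=1+st[1:,4].argmax();print(st[i],ce[i],ray(T,*ce[i],.052),cv2.minAreaRect(np.argwhere(l==i)[:,::-1].astype(np.float32)), "lip",rz(a)@[-.026,0,.05]+[x,y,0])
print(move_linear([.512,-.268,.013],feed=.08,until_force=4));show("down")
move_gripper(.58);show("58")
move_gripper(.47);show("47")
```

```text
Traceback (most recent call last):
cv2.error: OpenCV(4.12.0) /io/opencv/modules/imgproc/src/convhull.cpp:143: error: (-215:Assertion failed) total >= 0 && (depth == CV_32F || depth == CV_32S) in function 'convexHull'
```

Run:
```python
from h import *
from rig import *
def show(n):
    s=get_state();print(n,round(s["clock"],2),s["tcp_pos"].round(4),"F",s["ft_force"].round(1),"M",s["moment"].round(2),"w",round(s["width"],3));return s
T=load("top1.npz");x,y,a=np.load("disp.npy")
im=T["image"].astype(int);m=((im[:,:,2]-im[:,:,0])>25).astype(np.uint8);m[:, :310]=0;m[:,360:]=0
l,_,st,ce=cv2.connectedComponentsWithStats(m);i=1+st[1:,4].argmax();pts=np.ascontiguousarray(np.argwhere(l==i)[:,::-1].astype(np.float32))
print(st[i],ce[i],ray(T,*ce[i],.052),cv2.minAreaRect(pts), "lip",rz(a)@[-.026,0,.05]+[x,y,0])
print(move_linear([.512,-.268,.013],feed=.08,until_force=4));show("down")
move_gripper(.58);show("58")
move_gripper(.47);show("47")
```

```text
Traceback (most recent call last):
cv2.error: OpenCV(4.12.0) /io/opencv/modules/imgproc/src/convhull.cpp:143: error: (-215:Assertion failed) total >= 0 && (depth == CV_32F || depth == CV_32S) in function 'convexHull'
```

Run:
```python
from h import *
from rig import *
def show(n):
    s=get_state();print(n,round(s["clock"],2),s["tcp_pos"].round(4),"F",s["ft_force"].round(1),"M",s["moment"].round(2),"w",round(s["width"],3));return s
T=load("top1.npz");x,y,a=np.load("disp.npy")
im=T["image"].astype(int);m=((im[:,:,2]-im[:,:,0])>25).astype(np.uint8);m[:, :310]=0;m[:,360:]=0
_,l,st,ce=cv2.connectedComponentsWithStats(m);i=1+st[1:,4].argmax();pts=np.ascontiguousarray(np.argwhere(l==i)[:,::-1].astype(np.float32))
print(st[i],ce[i],ray(T,*ce[i],.052),cv2.minAreaRect(pts), "lip",rz(a)@[-.026,0,.05]+[x,y,0])
print(move_linear([.512,-.268,.013],feed=.08,until_force=4));show("down")
move_gripper(.58);show("58")
move_gripper(.47);show("47")
```

```text
[325 216   9  13  79] [328.69620253 221.7721519 ] [ 0.59591058 -0.02696623  0.052     ] ((328.6622009277344, 222.0270233154297), (7.233555316925049, 11.014732360839844), 9.462322235107422) lip [ 0.59155602 -0.02824076  0.05      ]
False
down 12.58 [ 0.5124 -0.2682  0.0135] F [ 0.  -0.3  0.5] M [-0.03  0.03  0.01] w 0.751
58 12.88 [ 0.5125 -0.2683  0.0137] F [-0.3  0.2  5.7] M [ 0.04  0.05 -0.01] w 0.583
47 13.13 [ 0.5127 -0.2684  0.0138] F [-0.1 -0.4  6.4] M [-0.03  0.01 -0.03] w 0.474
```

Run:
```python
from h import *
from rig import *
def show(n):
    s=get_state();print(n,round(s["clock"],2),s["tcp_pos"].round(4),s["tool_rot"].round(1),"F",s["ft_force"].round(1),"M",s["moment"].round(2),"w",round(s["width"],3));return s
x,y,a=np.load("disp.npy")
move_linear([.5127,-.2684,.04],feed=.05);show("lift")
move_linear([.5127,-.2684,.12],feed=.12)
ya=np.radians(-8)
p=rz(ya)@[-.170,0,0]+[x,y-.0005,0]
move_linear([p[0],p[1],.12],[180,0,82],feed=.15);show("pre-high")
move_linear([p[0],p[1],.046],feed=.1);s=show("pre")
S=snapshot("side");T=snapshot("top");np.savez("side2.npz",**S);np.savez("top2.npz",**T)
tc=s["tcp_pos"]
J=[tc+rz(ya)@[.105,d,-.046+.056-.0] for d in(-.024,.024)]
cv2.imwrite("pics/z6.png",np.hstack([zoom(S,275,230,100,130,4,J,1.0),zoom(T,300,200,80,104,5,J,1.1)]))
```

```text
lift 13.82 [ 0.5126 -0.2683  0.04  ] [-180.    -0.    95.8] F [ 0.   0.4 -0.8] M [ 0.   -0.02 -0.  ] w 0.469
pre-high 16.57 [ 0.4491 -0.0088  0.12  ] [180.   0.  82.] F [ 0.3  0.4 -1.1] M [-0.02 -0.04  0.06] w 0.47
pre 17.47 [ 0.4493 -0.0083  0.0463] [180.  -0.  82.] F [-0.4 -0.2 -1.8] M [ 0.02 -0.01  0.01] w 0.475
```

View pics/z6.png

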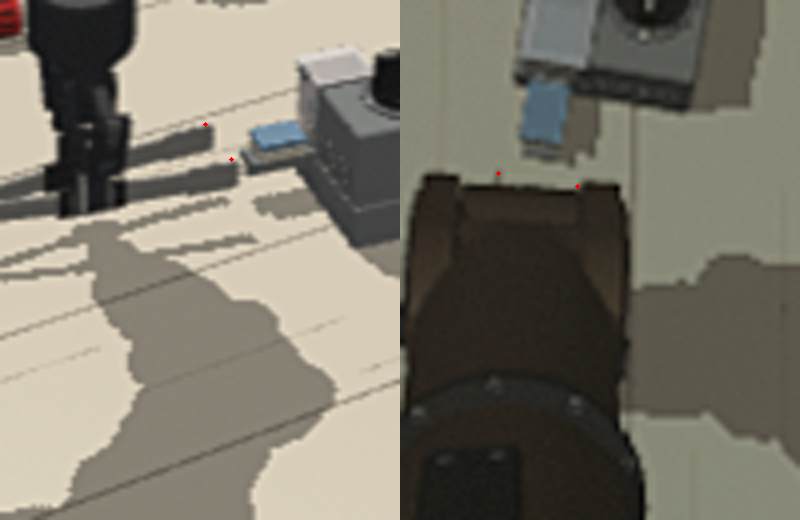

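The tongs are held level and half open. In the side view the jaw ends at (212,125) and (237,165) are where predicted, and the tablet top is at (278,135). I'll advance 58 mm around the tablet.

Run:
```python
from h import *
from rig import *
x,y,a=np.load("disp.npy");ya=np.radians(-8)
tc=get_state()["tcp_pos"];p=tc+rz(ya)@[.057,.0012,0];p[2]=.0465
print(move_linear(p,feed=.05,until_force=4))
s=get_state();print(s["clock"],s["tcp_pos"],s["ft_force"])
S=snapshot("side");tc=s["tcp_pos"]
J=[tc+rz(ya)@[.105,d,.0095] for d in(-.024,.024)]
cv2.imwrite("pics/z7.png",zoom(S,310,235,75,60,8,J,1.1))
```

```text
False
18.8667 [ 0.50567157 -0.01495409  0.04646036] [-0.31633399 -0.03809357 -0.89991081]
```

View pics/z7.png

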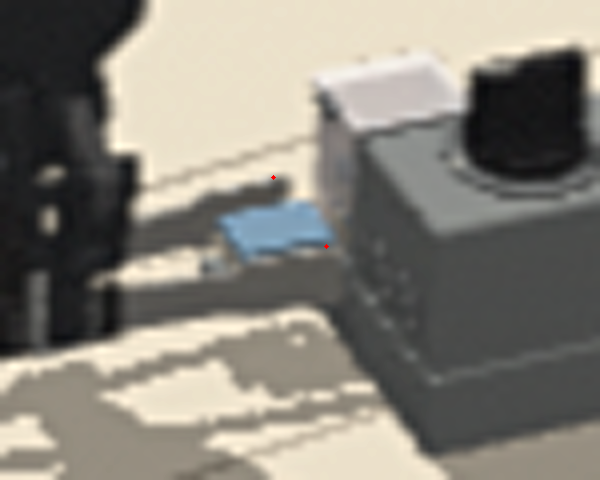

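The picture shows the jaws on both sides of the tablet, with its top centred at (279,230). The jaw ends are just short of the tablet's back edge and clear of the housing, and there is no contact force. Closing and lifting.

Run:
```python
from h import *
from rig import *
def show(n):
    s=get_state();print(n,round(s["clock"],2),s["tcp_pos"].round(4),"F",s["ft_force"].round(1),"M",s["moment"].round(2),"w",round(s["width"],3));return s
for w in(.40,.36,.30,.0): move_gripper(w);show(w)
hold(.3)
p=get_state()["tcp_pos"]
move_linear(p+[0,0,.05],feed=.04);hold(.4);s=show("up")
S=snapshot("side");tc=s["tcp_pos"]
ya=np.radians(-8)
J=[tc+rz(ya)@[.105,d,.0095] for d in(-.015,.015)]
cv2.imwrite("pics/z8.png",zoom(S,300,205,85,75,7,J,1.1))
```

```text
0.4 19.15 [ 0.506  -0.0149  0.0465] F [ 0.3  0.1 -0.1] M [0.03 0.   0.05] w 0.404
0.36 19.37 [ 0.5061 -0.0149  0.0465] F [-0.   0.5 -1.6] M [ 0.01 -0.03  0.02] w 0.361
0.3 19.58 [ 0.5061 -0.015   0.0466] F [-0.9  0.   1.4] M [0.05 0.02 0.  ] w 0.332
0.0 19.8 [ 0.5061 -0.015   0.0465] F [-0.4  0.2  2. ] M [0.03 0.02 0.03] w 0.329
up 21.9 [ 0.5061 -0.0149  0.0965] F [-0.5 -0.4 -0.9] M [ 0.03 -0.    0.02] w 0.334
```

View pics/z8.png

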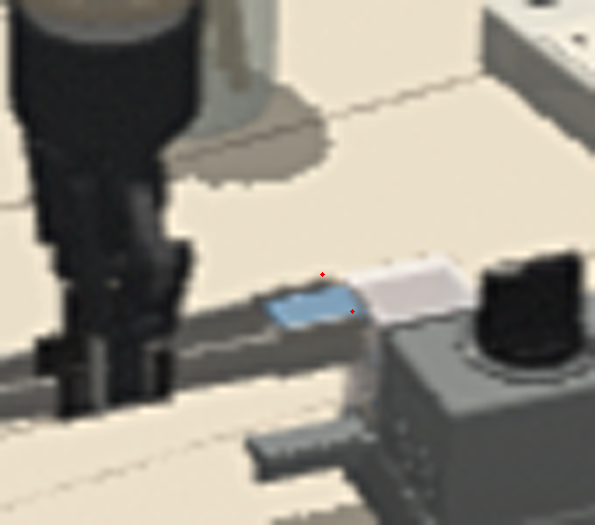

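The tablet is between the jaws at (315,303), and the lip below at (310,445) is empty. I'll raise it further, check and hand in.

Run:
```python
from h import *
from rig import *
p=get_state()["tcp_pos"]
move_linear(p+[-.03,.004,.10],feed=.08);hold(1.0)
s=get_state();print(s["clock"],s["tcp_pos"],s["width"],s["ft_force"])
S=snapshot("side");T=snapshot("top")
cv2.imwrite("pics/z9.png",np.hstack([zoom(S,280,160,110,120,4,[s["tcp_pos"]+[.09,-.013,.0]],1.0),zoom(T,300,165,80,96,5,[s["tcp_pos"]],1.1)]))
```

```text
24.4083 [ 0.47610867 -0.01094468  0.19650213] 0.33666402371039467 [ 0.19567295  0.39192303 -1.87875345]
```

View pics/z9.png

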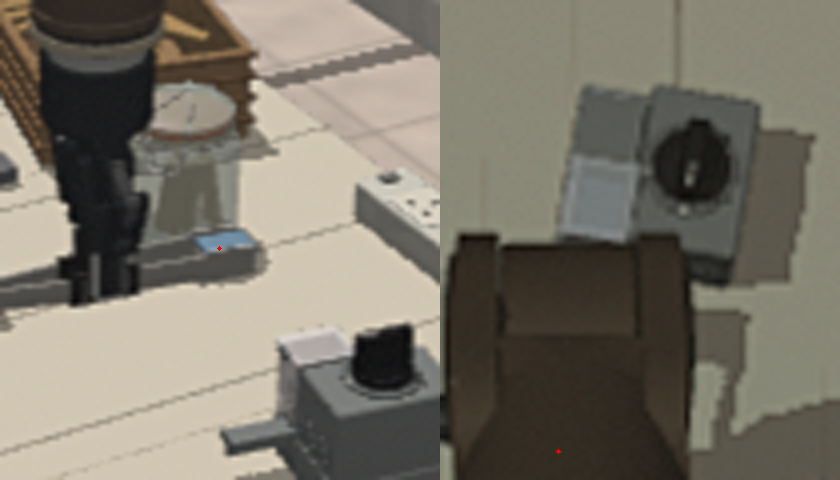

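The tablet is held up in the jaws at (222,240), well clear of the dispenser. The lip is empty and the knob is at rest.

```bash
python3 -c "
from rig import *
sign_off();s=get_state();print(s['clock'],s['width'],s['tcp_pos'])"
```

```text
the job is handed in; nothing more can be done
the job is handed in; nothing more can be done
```

The job is handed in at about 24.5 s of the 58 s allowed. One tablet is held up in the tongs' jaws, with its underside about 0.18 m above the worktop.

- **Knob:** I twisted it clockwise until the moment jumped from 0.2 to 1.0 N m, which I took as the stop. It sprang back when I let go, and the tablet came out on the lip.
- **Tongs:** I carried them half open, ran the jaws along both sides of the tablet and closed them. The gripper stalled at 28 mm (opening 0.33), so the jaws are on the tablet. I then lifted it straight up and a little back.
- **Last pictures and readings:** The tablet is in the jaws, the lip is empty, the knob is at rest, and the tongs are well clear of the dispenser. The fingers held steady at 0.33–0.34 opening through the lift and a 1 s hold. Nothing showed the gripper touching the tablet.

**Checks that disagreed or are missing:**
- The two cameras differed by about 7 mm in x. I used the joint fit after checking it against the known gripper position.
- The tablet lay about 5 mm nearer the housing than I had assumed, so the jaw ends stop about 5 mm short of its back edge.
- I did not measure the two tablets left in the magazine or the bystanders' positions. The last pictures show the magazine from outside and only some of the bystanders.
- The state query after the hand-in returned nothing, so these checks date from just before it.

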